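Shift the bench gear selector from second into third

ROBOT

A 6-joint arm with a two-finger parallel gripper is mounted at the origin on the work surface. World frame = base frame: x ahead of the robot, y to its left, z up, the work surface at z = 0. Lengths are in m, angles in degrees, forces in N, time in s.
With the tool pointing down it reaches from about 0.3 to 0.75 m from the base axis. Payload 8.5 kg.
Tool frame: the origin (TCP) lies at the very end of the fingers, on their centre line; the grasp point (between the pads) lies env.pinch_z behind it (env.pinch_z is the distance from the TCP to the grasp point, in m); z points along the fingers, y is the line along which they close (so a half turn about z gives the same grasp; the last joint's range is limited). The gripper opens to 85 mm and grips with 20 to 120 N. Pads are 22 mm wide; open, the fingers measure 114 mm over their backs; the gripper's body (76 mm by 85 mm) begins 54 mm behind the grasp point. The pads swing forward as they close: fully open they stand 13 mm farther back than shut.
Start: joints at [-80.346, 21.807, 74.336, -0, 83.858, -12.336], TCP at [0.206, -0.51, 0.231] pointing down, gripper open.
Joint ranges: [-178.18, 178.18], [-50.72, 133.34], [12.68, 142.11], [-81.47, 261.47], [9.98, 163.14], [-165.26, 165.26]. Speed limits (degrees/s): [136.94, 136.94, 180, 180, 180, 180].

INTERFACE

Orientations are given as a 3x3 rotation matrix whose columns are the frame's x, y, z axes.
In Python, from rig import telemetry, get_image, env gives the robot as it stands. The module is installed in compiled form; this text tells all that it offers.
- The arm moves only by the tool apply_moves, never from a script. Its argument "series" is a list of rows, each a list of 7 numbers: the shift along the tool's x, y, z in mm, then the turn, a rotation vector about the tool's x, y, z in degrees, then the opening, from 0 (shut) to 1 (fully open). A call has 1 to 12 rows; each row shifts and turns the commanded pose from where the row before left it, along the tool's axes as they then stand; what a row does not reach is not made up. A row lasts 1/8 s, in which the tool goes at most 62.5 mm and 10.7 degrees, less where a joint would pass 70% of its speed; a pose out of reach is approached as far as the arm can. A call with a gripper value outside its range is refused whole. The fingers move at their own pace and stop on an object; "grip_force" is the grip in N (left out, the last holds). Time passes only in rows, so rows that do not move let the fingers close. It gives the time, the measured TCP pose, the force, the opening and the grip force at its end, in the units of the state.
- telemetry.observe(): the state, without advancing time (a new reading comes with each control period).
- get_image(name): name is "scene" or "top" or "wrist"; returns a dict with "frame" (420x560x3 uint8, red, green, blue), "z_map" (420x560 float32, m along the optical axis (not along the pixel's ray), 0 where there is no reading), "vertical_fov" (degrees; the focal length in pixels is half the picture's height over the tangent of half this angle, whatever the lens; pixels are square), "cx", "cy" (the principal point, pixels), "eye" and "attitude" of the camera in the world; the wrist camera has in their place "mount" (4x4, takes a point from camera to tool coordinates, whose origin is the TCP and whose axes are the flange's). Camera axes: x right, y up, looking along -z (the intrinsics and any distortion apply to the point x, -y, -z); pixel columns grow to the right and rows downward; lengths in m; the calibration is good to about 2 mm. The wrist camera is an equidistant fisheye: a pixel r from the principal point sees the ray r / f radians off the axis. A picture is of the moment at which its call begins: read the wrist's pose just before it.
- env.close_job(): hands the job in; it is judged then, once.
The state is a dict: "time_s": time; "q": joint angles; "qvel": joint speeds; "joint_efforts": joint torques, N m; "position": TCP position; "tool_rot": TCP orientation; "ft_force": force on the tool from outside, world axes, zero at the start; "wrist_torque": the same for the moment, N m; "grip_width": finger opening in m; "gripper_force": force on a finger pad.
Only numpy, scipy, OpenCV 4.12 (cv2) and the standard library are available. Lean on these libraries where they do the work, as an engineer would, in place of code of your own. Each camera call takes 0.05 s, during which the arm holds its last target. There are 200 camera calls.

TASK

The gear shifter on the bench has been left in second (its left slot nearest the robot); put it in third so that its gear position switch can be tested: push the lever forward out of second into the cross channel, push it across to the right, then forward until it is fully home in the right-hand forward slot, and come away from it. Only push, with the fingertips or the outside of the fingers - never take the knob or lever between the fingers - and do not force it or run it into first or fourth on the way. Leave everything else on the bench where it is.

Things in the scene. Friction and masses are not known exactly. Their poses are not given: they have to be found in the camera images.
- tower: Gear shifter unit fixed to the bench: steel base plate 260 x 200 x 10 mm, cast aluminium housing 120 x 110 mm with a flat steel gate plate on top. Origin: centre of the base plate's underside, on the bench. x points forward (away from the robot's side, turned up to 0.35 rad), y left, z up. The lever pivots 60 mm above the origin. A switch plug sticks out at the right (to y = -94 mm, 88 mm high).
- gate (a point): Centre of the H on top of the gate plate, 122.5 mm above the tower's origin, axes as the tower's. Two lanes along x, 16 mm wide, centred at y = +13 (left) and -13 mm (right), ends at x = +26 and -26 mm, joined at x = 0 by an 18 mm wide cross channel; the tongues' tips are rounded. First = left forward, second = left rear, third = right forward, fourth = right rear. No stop between second and first.
- third_slot_end (a point): Middle of the forward end of the right lane (third), on top of the gate plate: there the lever's rod stops when it is fully home. Axes as the tower's.
- knob (a point): Centre of the lever's black ball knob, 48 mm in diameter, on a 12 mm rod (24 mm collar down to 40 mm below the centre), 200 mm above the pivot: 260 mm above the bench at neutral, about 248 in gear. z up along the lever, x forward, y left, tilting with it. It goes 40 to 60 mm from second to neutral, 85 mm across, 60 mm on to third. Nothing near it stands higher than 225 mm.
- lever_foreaft (a joint): Fore-and-aft angle of the lever, rad: 0 at neutral, positive forward. Starts at -0.29 to -0.20 (in second). It crosses between the lanes within about 0.05 of 0 (the rounded tips guide it in from 0.1). Fully home in third (or first) about +0.30, where the slot's end stops it; second and fourth -0.30. Friction holds it where it is left; moving it takes about 4.5 N at the knob.
- lever_across (a joint): Sideways angle of the lever, rad, positive to the right: about -0.21 in the left lane (where it starts), +0.21 in the right lane; the gate stops it at about 0.233. Friction holds it where it is left; moving it takes about 3.5 N at the knob.
- multimeter: Bystander, loose: multimeter, 185 x 92 mm, 45 mm high, lying flat on its back. Origin: the middle of its underside.
- crimper: Bystander, loose: ratchet crimping pliers, 220 mm long, 80 mm over the handles, 20 mm high, lying flat. Origin: the middle of its underside.
- water_bottle: Bystander, loose: standing plastic water bottle, 66 mm in diameter, 215 mm high. Origin: the middle of its underside.
- tumbler: Bystander, loose: standing steel travel tumbler with a black lid, 74 mm in diameter, 161 mm high. Origin: the middle of its underside.
- tape_roll: Bystander, loose: roll of black tape lying flat, 70 mm in diameter, 19 mm high. Origin: the middle of its underside.
- terminal_tray: Bystander, loose: grey tray of crimp terminals, 90 x 125 mm, 38 mm high. Origin: the middle of its underside.
- screwdriver: Bystander, loose: screwdriver lying flat, 190 mm long, 26 mm thick. Origin: the middle of its underside.

How it is judged:
By the outcome, as a careful person would: the job done as asked, in the order asked, and still so for the second after the job is handed in, with the robot touching nothing.
It also fails if it takes over 61 s, if anything falls off the work surface, if the arm or the gripper's body presses on something with over 40 N, if the wrist force passes 120 N, or if a joint passes its speed limit or range.

## Working session

There is one attempt and no reset: what is moved stays moved. The work goes in short steps, Python scripts to look and compute and a tool call to move; the robot and the scene stay as the last step left them, time stands still between calls to the robot, and variables do not carry over. Pictures are saved under pics/ and viewed, at most 10 in all, crops included, and the job is handed in when it is done.

Besides the shell and the picture viewer there is one more tool, called after "Request:" as name([rows], argument=value, ...), one row to a line, values as JSON. apply_moves: Moves the arm, as the interface text tells. Its arguments: {"type":"object","properties":{"series":{"type":"array"},"grip_force":{"type":"number"}},"required":["series"]}

```bash
mkdir -p pics; cat > h.py <<'E'
import numpy as np,cv2
from rig import telemetry,get_image,env
def grab(n):
    im=get_image(n); np.savez('%s.npz'%n,**{k:v for k,v in im.items()})
    return im
def pts(im):
    z=im['z_map'];h,w=z.shape;f=h/2/np.tan(np.radians(im['vertical_fov'])/2)
    u,v=np.meshgrid(np.arange(w),np.arange(h))
    p=np.stack([(u-im['cx'])/f*z,-(v-im['cy'])/f*z,-z],-1)
    return p@np.array(im['attitude']).T+np.array(im['eye'])
E
python3 - <<'E'
from h import *
s=telemetry.observe();print(s);print(env.pinch_z)
for n in('scene','top'):
    im=grab(n);cv2.imwrite('pics/%s0.png'%n,im['frame'][:,:,::-1])
    print(n,{k:im[k] for k in im if k not in('frame','z_map')})
    P=pts(im);ok=im['z_map']>0
    dark=(im['frame'].max(2)<60)&ok&(P[...,2]>.225)&(P[...,2]<.29)&(P[...,0]>.25)
    nn,l,st,c=cv2.connectedComponentsWithStats(dark.astype(np.uint8))
    for i in range(1,nn):
        if st[i,4]>30: print(st[i],c[i],P[l==i].mean(0),P[l==i].min(0),P[l==i].max(0))
E
```

```text
{'time_s': 0.0, 'q': array([-8.03458450e+01,  2.18421283e+01,  7.43864016e+01,  1.93380301e-03,
        8.38608991e+01, -1.23348291e+01]), 'qvel': array([-0.02018219, -0.04365567, -0.0984637 ,  0.00843838,  0.09910142,
       -0.02852289]), 'joint_efforts': array([ 1.40665852e-03, -4.48454905e+01, -2.31286258e+01, -6.99019279e-05,
        4.70352548e-03,  6.45646821e-06]), 'position': array([ 0.20589648, -0.50966969,  0.23069143]), 'tool_rot': array([[ 9.27257263e-01,  3.74424779e-01, -2.28670091e-04],
       [ 3.74424670e-01, -9.27256050e-01,  1.54435525e-03],
       [ 3.66209147e-04, -1.51763434e-03, -9.99998781e-01]]), 'ft_force': array([0.57634847, 0.43908999, 0.89078712]), 'wrist_torque': array([ 0.02567311, -0.01178633, -0.04288251]), 'gripper_force': 0.0, 'grip_width': 0.08521508186570755}
0.0187
scene {'vertical_fov': 55.932829831496534, 'cx': 282.0453452615452, 'cy': 205.1518042118229, 'eye': array([1.19052529, 0.11002354, 1.10340102]), 'attitude': array([[-0.09749328, -0.83993138,  0.5338636 ],
       [ 0.99520899, -0.08624282,  0.04605698],
       [ 0.0073572 ,  0.5357961 ,  0.84431535]])}
[298 156  16  19 217] [305.43778802 164.30414747] [0.52190047 0.11415663 0.26160854] [0.49789131 0.0935222  0.22576413] [0.53506108 0.13512757 0.27598197]
top {'vertical_fov': 49.212009621626635, 'cx': 274.6658612857307, 'cy': 209.0444889991901, 'eye': array([0.31721706, 0.0562368 , 1.51993807]), 'attitude': array([[ 0.08352682,  0.9721881 , -0.21880027],
       [-0.99649031,  0.08027385, -0.02373117],
       [-0.00550722,  0.22001454,  0.97548105]])}
[253 233  17  16 212] [260.84433962 240.3490566 ] [0.50685909 0.11732124 0.26724163] [0.48607854 0.09465895 0.2524264 ] [0.52952741 0.14037933 0.27898979]
```

View pics/scene0.png

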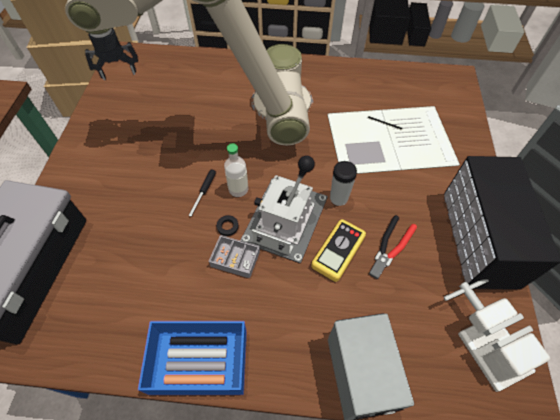

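View pics/top0.png

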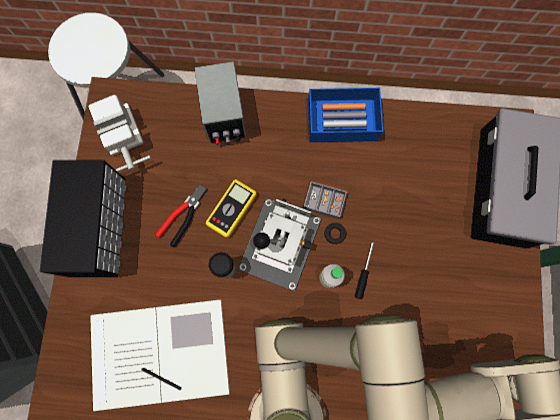

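The scene image shows the shifter around (285,215) with its knob at (306,163). In the top image the unit is at (283,242), the knob at (261,240), the tumbler at (220,264) and the bottle at (333,274). Next I'll measure the tower pose and fit the knob.

```bash
python3 - <<'E'
from h import *
from scipy.optimize import least_squares
for n in('scene','top'):
    im=dict(np.load(n+'.npz'));P=pts(im);ok=im['z_map']>0;fr=im['frame'].astype(int)
    reg=ok&(abs(P[...,0]-.57)<.25)&(abs(P[...,1]-.08)<.25)
    k=reg&(fr.max(2)<60)&(P[...,2]>.235)&(np.hypot(P[...,0]-.51,P[...,1]-.117)<.06)
    Q=P[k]
    r=least_squares(lambda c:np.linalg.norm(Q-c,axis=1)-.024,[.51,.117,.25],loss='soft_l1',f_scale=.002)
    print(n,'knob',r.x,np.abs(r.fun).mean(),len(Q))
    for lo,hi,nm in((.116,.130,'gate'),(.004,.016,'base')):
        m=(reg&(P[...,2]>lo)&(P[...,2]<hi)&(fr.max(2)-fr.min(2)<30)).astype(np.uint8)
        nn,l,st,c=cv2.connectedComponentsWithStats(m)
        i=1+st[1:,4].argmax();Q=P[l==i]
        rr=cv2.minAreaRect((Q[:,:2]*1000).astype(np.float32));print(nm,st[i],rr,Q[:,2].mean())
    for lo,hi in((.14,.175),(.19,.23)):
        m=(reg&(P[...,2]>lo)&(P[...,2]<hi)).astype(np.uint8)
        nn,l,st,c=cv2.connectedComponentsWithStats(m)
        for i in range(1,nn):
            if st[i,4]>15: print(lo,st[i],P[l==i].mean(0),P[l==i].min(0),P[l==i].max(0))
im=dict(np.load('top.npz'))
im2=dict(np.load('scene.npz'))
a=cv2.resize(im['frame'][190:300,195:365],None,fx=4,fy=4,interpolation=cv2.INTER_CUBIC)
cv2.imwrite('pics/crop1.png',a[:,:,::-1])
E
```

```text
scene knob [0.5109031  0.1163588  0.24982341] 0.001109496699876819 207
gate [ 259  176   54   48 1327] ((544.0438232421875, 65.55865478515625), (120.92162322998047, 133.03616333007812), 73.7200927734375) 0.12167554004908679
base [ 241  191   87   72 1286] ((543.6895141601562, 65.4288558959961), (199.6037139892578, 260.93255615234375), 73.75833129882812) 0.009450148140786565
0.14 [226 157  18  15 183] [ 0.45516919 -0.10015172  0.15162427] [ 0.42089527 -0.12987474  0.14003556] [ 0.47531969 -0.07539059  0.17487327]
0.14 [333 161  25  22 429] [0.45305891 0.23505727 0.15705226] [0.40950616 0.20001834 0.14003621] [0.48509426 0.27121733 0.16612997]
0.14 [292 184   7  10  37] [0.53126954 0.09041409 0.15685786] [0.52531737 0.08195251 0.14019214] [0.53762667 0.09869672 0.17312813]
0.19 [228 144  10  13 105] [ 0.448441   -0.10201225  0.20939737] [ 0.42858157 -0.11620369  0.19014213] [ 0.46108491 -0.08879773  0.21724579]
0.19 [297 171  10  10  52] [0.52477318 0.10469355 0.21276785] [0.51320363 0.09434054 0.19030648] [0.52999303 0.11791204 0.22997279]
top knob [0.50859255 0.11723835 0.25080797] 0.0014430375709523695 212
gate [ 254  213   52   52 1235] ((540.0880126953125, 66.83069610595703), (120.03750610351562, 131.0091094970703), 74.02007293701172) 0.12251118434863237
base [ 238  199   83   92 1994] ((540.7125244140625, 66.17681884765625), (201.4783935546875, 261.1390380859375), 73.95923614501953) 0.01029109799871346
0.14 [208 253  25  25 475] [0.44069159 0.23538736 0.15949349] [0.4055924  0.20082996 0.14146423] [0.47628678 0.27327356 0.1684491 ]
0.14 [325 266  19  19 178] [ 0.43609524 -0.09718947  0.14967385] [ 0.41244163 -0.13035643  0.14006474] [ 0.46761215 -0.07565064  0.17121286]
0.19 [331 268  12  11  93] [ 0.44068301 -0.10172638  0.21366039] [ 0.42600759 -0.1174624   0.20068325] [ 0.45471543 -0.08754859  0.22122021]
```

View pics/crop1.png

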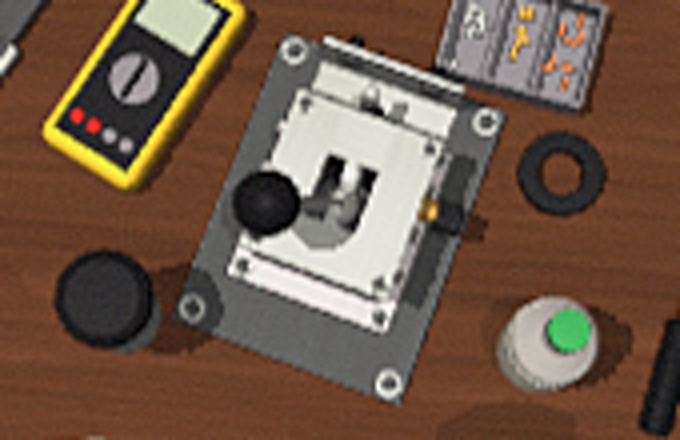

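Request:
apply_moves([
  [0,0,-18,0,0,9.5,0],
  [0,0,-18,0,0,9.5,0],
  [0,0,-18,0,0,9.5,0],
  [0,0,-18,0,0,9.5,0],
  [0,0,0,0,0,0,0],
  [0,0,0,0,0,0,0],
], grip_force=20)

```text
time_s: 0.85
position: [0.2059, -0.5097, 0.3023]
tool_rot: [[0.962, -0.273, -0.0], [-0.273, -0.962, 0.002], [-0.001, -0.002, -1.0]]
ft_force: [-0.9, -0.7, -0.6]
grip_width: 0.0002
gripper_force: 0.0
```

```bash
cat >> h.py <<'E'
O=np.array([.542,.0658,0]);a=np.radians(-16.1)
T=np.array([[np.cos(a),-np.sin(a),0],[np.sin(a),np.cos(a),0],[0,0,1]])
def rep(goal=None):
    s=telemetry.observe();p=s['position'];R=s['tool_rot']
    print('t',s['time_s'],'tcp tower mm',(1e3*T.T@(p-O)).round(1),'F tower',(T.T@s['ft_force']).round(1),'q',s['q'].round(1),'w',s['grip_width'],'Rt',(T.T@R).round(3).tolist())
    if goal is not None: print('tool shift mm',(1e3*R.T@(O+T@np.array(goal)/1e3-p)).round(1))
E
python3 -c "
from h import *
rep([-105,40,300])"
```

```text
t 0.85 tcp tower mm [-163.3 -646.1  302.3] F tower [-0.7 -0.9 -0.6] q [-80.3  19.6  66.1  -0.   94.4  25.5] w 0.00019043956774084236 Rt [[1.0, 0.005, -0.001], [0.005, -1.0, 0.002], [-0.001, -0.002, -1.0]]
tool shift mm [  61.6 -685.8    3.3]
```

Request:
apply_moves([
  [3.4,-38,0,0,0,0,0],
  [3.4,-38,0,0,0,0,0],
  [3.4,-38,0,0,0,0,0],
  [3.4,-38,0,0,0,0,0],
  [3.4,-38,0,0,0,0,0],
  [3.4,-38,0,0,0,0,0],
  [3.4,-38,0,0,0,0,0],
  [3.4,-38,0,0,0,0,0],
  [3.4,-38,0,0,0,0,0],
  [3.4,-38,0,0,0,0,0],
  [3.4,-38,0,0,0,0,0],
  [3.4,-38,0,0,0,0,0],
])

```text
time_s: 2.35
position: [0.3709, -0.0815, 0.3025]
tool_rot: [[0.962, -0.273, -0.001], [-0.273, -0.962, 0.001], [-0.001, -0.0, -1.0]]
ft_force: [0.4, -0.2, 0.0]
grip_width: -0.0002
gripper_force: 0.0
```

Request:
apply_moves([
  [3.4,-38,0,0,0,0,0],
  [3.4,-38,0,0,0,0,0],
  [3.4,-38,0,0,0,0,0],
  [3.4,-38,0,0,0,0,0],
  [3.4,-38,0,0,0,0,0],
  [3.4,-38,0,0,0,0,0],
  [0,0,0,0,0,0,0],
  [0,0,0,0,0,0,0],
])

```text
time_s: 3.35
position: [0.453, 0.1303, 0.3027]
tool_rot: [[0.962, -0.274, -0.002], [-0.274, -0.962, -0.0], [-0.001, 0.001, -1.0]]
ft_force: [-1.1, -0.0, 0.3]
grip_width: -0.0003
gripper_force: 0.0
```

```bash
python3 - <<'E'
from h import *
rep([-105,40,233])
from scipy.optimize import least_squares
for n in('scene','top'):
    im=grab(n);P=pts(im);fr=im['frame']
    k=(im['z_map']>0)&(fr.max(2)<60)&(P[...,2]>.235)&(P[...,2]<.285)&(np.hypot(P[...,0]-.51,P[...,1]-.117)<.04)
    Q=P[k];print(n,len(Q))
    if len(Q)>40:
        r=least_squares(lambda c:np.linalg.norm(Q-c,axis=1)-.024,[.51,.117,.25],loss='soft_l1',f_scale=.002);print(r.x,(T.T@(r.x-O)*1e3).round(1))
cv2.imwrite('pics/s2.png',cv2.resize(fr if 0 else np.load('scene.npz')['frame'][80:280,180:420],None,fx=3,fy=3)[:,:,::-1])
E
```

```text
t 3.35 tcp tower mm [-103.4   37.3  302.7] F tower [-1.1 -0.3  0.3] q [  1.6  11.2  77.8  -0.   91.1 107.5] w -0.00034030670852107494 Rt [[1.0, 0.003, -0.001], [0.003, -1.0, -0.001], [-0.001, 0.001, -1.0]]
tool shift mm [-1.5 -2.8 69.7]
scene 217
[0.51099583 0.11668283 0.24969381] [-43.9  40.3 249.7]
top 0
```

View pics/s2.png

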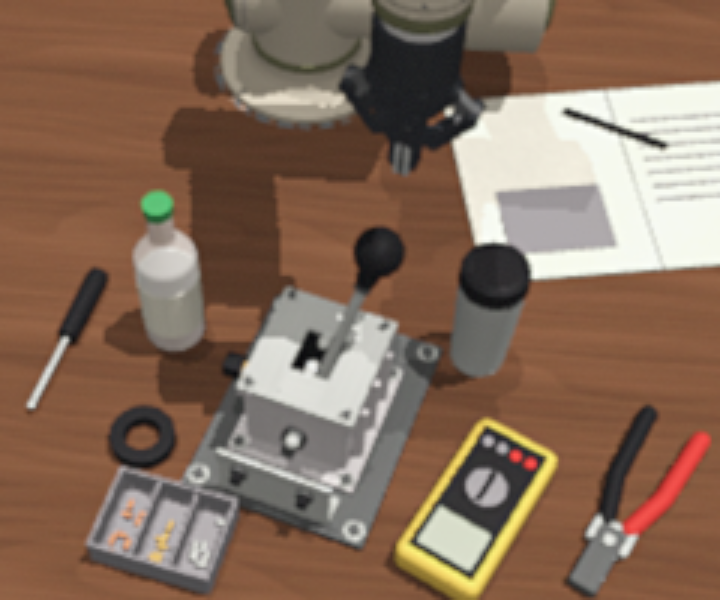

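Crop: the fingers are shut with tips at (403,160), the knob is at (380,250), and the way is clear. The knuckles spread wide along tool y, so I'll push with the flat x-side faces.

Request:
apply_moves([
  [0,-3,20,0,0,0,0],
  [0,0,20,0,0,0,0],
  [0,0,20,0,0,0,0],
  [0,0,9,0,0,0,0],
  [6,0,0,0,0,0,0],
  [6,0,0,0,0,0,0],
  [6,0,0,0,0,0,0],
  [6,0,0,0,0,0,0],
  [6,0,0,0,0,0,0],
  [0,0,0,0,0,0,0],
])

```text
time_s: 4.7
position: [0.4832, 0.1252, 0.2344]
tool_rot: [[0.961, -0.276, -0.0], [-0.276, -0.961, 0.0], [-0.0, -0.0, -1.0]]
ft_force: [-1.6, -0.1, 1.4]
grip_width: 0.0001
gripper_force: 0.9
```

```bash
cat >> h.py <<'E'
from scipy.optimize import least_squares
def knob(n='scene',g=(-45,40,250),r0=.032):
    g=O+T@np.array(g)/1e3
    im=grab(n);P=pts(im);fr=im['frame']
    k=(im['z_map']>0)&(fr.max(2)<60)&(P[...,2]>.235)&(P[...,2]<.287)&(np.linalg.norm(P-g,axis=2)<r0)
    Q=P[k]
    r=least_squares(lambda c:np.linalg.norm(Q-c,axis=1)-.024,g,loss='soft_l1',f_scale=.002)
    c=(T.T@(r.x-O)*1e3);print(n,len(Q),'knob tower mm',c.round(1),'res',np.abs(r.fun).mean().round(4),'foreaft',np.arctan2(c[0],c[2]-60).round(3),'across',-np.arctan2(c[1],c[2]-60).round(3))
E
python3 -c "
from h import *
rep();knob()"
```

```text
t 4.7 tcp tower mm [-73.   40.8 234.4] F tower [-1.5 -0.5  1.4] q [  0.9  16.6  81.8   0.   81.6 106.9] w 0.00010858648250931564 Rt [[1.0, 0.002, -0.0], [0.002, -1.0, 0.0], [-0.0, -0.0, -1.0]]
scene 218 knob tower mm [-39.   40.6 251.5] res 0.0015 foreaft -0.201 across -0.209
```

Request:
apply_moves([
  [5,0,0,0,0,0,0],
  [5,0,0,0,0,0,0],
  [5,0,0,0,0,0,0],
  [5,0,0,0,0,0,0],
  [5,0,0,0,0,0,0],
  [5,0,0,0,0,0,0],
  [4,0,0,0,0,0,0],
  [0,0,0,0,0,0,0],
])

```text
time_s: 5.75
position: [0.5162, 0.1157, 0.2342]
tool_rot: [[0.961, -0.276, 0.0], [-0.276, -0.961, -0.0], [0.001, 0.0, -1.0]]
ft_force: [-1.6, 0.1, 0.7]
grip_width: 0.0
gripper_force: 0.5
```

```bash
python3 -c "
from h import *
rep();knob(g=(-5,41,258))"
```

```text
t 5.75 tcp tower mm [-38.6  40.8 234.2] F tower [-1.5 -0.3  0.7] q [ -0.2  19.6  77.4  -0.   83.1 105.8] w 3.233668894510488e-06 Rt [[1.0, 0.001, 0.001], [0.001, -1.0, -0.0], [0.001, 0.0, -1.0]]
scene 256 knob tower mm [ -4.5  41.1 255.3] res 0.0018 foreaft -0.023 across -0.208
```

Request:
apply_moves([
  [2,0,0,0,0,0,0],
  [2,0,0,0,0,0,0],
  [0,0,0,0,0,0,0],
  [-10,0,0,0,0,0,0],
  [-20,0,0,0,0,0,0],
  [0,0,-20,0,0,0,0],
  [0,0,-25,0,0,0,0],
  [0,0,-25,0,0,0,0],
  [0,-20,0,0,0,-10,0],
  [0,0,0,0,0,-10,0],
  [0,0,0,0,0,-10,0],
  [0,0,0,0,0,-10,0],
])

```text
time_s: 7.3
position: [0.4961, 0.1423, 0.3042]
tool_rot: [[0.911, 0.412, 0.001], [0.412, -0.911, -0.0], [0.0, 0.0, -1.0]]
ft_force: [-0.7, 0.5, -0.1]
grip_width: 0.0
gripper_force: 0.0
```

Request:
apply_moves([
  [0,0,0,0,0,-10,0],
  [0,0,0,0,0,-10,0],
  [0,0,0,0,0,-10,0],
  [0,0,0,0,0,-10,0],
  [0,0,0,0,0,-10,0],
  [0,0,0,0,0,0,0],
])

```text
time_s: 8.05
position: [0.4961, 0.1423, 0.3042]
tool_rot: [[0.277, 0.961, 0.0], [0.961, -0.277, -0.0], [-0.0, 0.0, -1.0]]
ft_force: [-0.6, -0.4, -0.2]
grip_width: 0.0005
gripper_force: 0.0
```

```bash
python3 -c "
from h import *
rep([-1,105,235]);knob(g=(-1,41,258))"
```

```text
t 8.05 tcp tower mm [-65.3  60.8 304.2] F tower [-0.5 -0.5 -0.2] q [ 2.8 15.9 71.2 -0.  92.9 18.9] w 0.00046977296376762617 Rt [[-0.0, 1.0, 0.0], [1.0, 0.0, -0.0], [-0.0, 0.0, -1.0]]
tool shift mm [44.2 64.3 69.3]
scene 219 knob tower mm [2.000e-01 4.110e+01 2.549e+02] res 0.0011 foreaft 0.001 across -0.208
```

Request:
apply_moves([
  [22,0,0,0,0,0,0],
  [22,0,0,0,0,0,0],
  [0,22,0,0,0,0,0],
  [0,22,0,0,0,0,0],
  [0,20,0,0,0,0,0],
  [0,0,0,0,0,0,0],
  [0,0,20,0,0,0,0],
  [0,0,20,0,0,0,0],
  [0,0,20,0,0,0,0],
  [0,0,8,0,0,0,0],
  [0,0,0,0,0,0,0],
])

```text
time_s: 9.48
position: [0.5696, 0.1671, 0.2365]
tool_rot: [[0.276, 0.961, -0.0], [0.961, -0.276, -0.0], [-0.0, -0.0, -1.0]]
ft_force: [-0.1, 0.4, 0.1]
grip_width: 0.0002
gripper_force: 0.0
```

Request:
apply_moves([
  [-6,0,0,0,0,0,0],
  [-6,0,0,0,0,0,0],
  [-6,0,0,0,0,0,0],
  [-6,0,0,0,0,0,0],
  [-6,0,0,0,0,0,0],
  [-6,0,0,0,0,0,0],
  [-6,0,0,0,0,0,0],
  [-6,0,0,0,0,0,0],
  [0,0,0,0,0,0,0],
])

```text
time_s: 10.6
position: [0.5564, 0.1201, 0.2362]
tool_rot: [[0.276, 0.961, -0.001], [0.961, -0.276, -0.001], [-0.001, -0.001, -1.0]]
ft_force: [0.5, 0.0, -0.3]
grip_width: 0.0002
gripper_force: 0.0
```

```bash
python3 -c "
from h import *
rep();knob(g=(-1,22,260))"
```

```text
t 10.6 tcp tower mm [ -1.2  56.2 236.2] F tower [ 0.5  0.1 -0.3] q [ 0.3 23.6 70.6 -0.  85.8 16.3] w 0.00019290856630131025 Rt [[-0.001, 1.0, -0.001], [1.0, 0.001, -0.001], [-0.001, -0.001, -1.0]]
scene 178 knob tower mm [1.000e-01 2.310e+01 2.578e+02] res 0.001 foreaft 0.0 across -0.116
```

Request:
apply_moves([
  [-6,0,0,0,0,0,0],
  [-6,0,0,0,0,0,0],
  [-6,0,0,0,0,0,0],
  [-6,0,0,0,0,0,0],
  [-6,0,0,0,0,0,0],
  [-6,0,0,0,0,0,0],
  [-6,0,0,0,0,0,0],
  [-6,0,0,0,0,0,0],
  [-6,0,0,0,0,0,0],
  [-5,0,0,0,0,0,0],
  [-4,0,0,0,0,0,0],
  [0,0,0,0,0,0,0],
])

```text
time_s: 12.15
position: [0.5391, 0.0598, 0.2361]
tool_rot: [[0.276, 0.961, -0.001], [0.961, -0.276, -0.001], [-0.001, -0.001, -1.0]]
ft_force: [-0.7, -0.8, -0.5]
grip_width: 0.0001
gripper_force: 0.0
```

```bash
python3 -c "
from h import *
rep();knob(g=(-1,-41,256))"
```

```text
t 12.15 tcp tower mm [ -1.1  -6.6 236.1] F tower [-0.5 -0.9 -0.5] q [-6.2 20.9 75.  -0.  84.2  9.9] w 7.589938784060071e-05 Rt [[-0.001, 1.0, -0.001], [1.0, 0.001, -0.001], [-0.001, -0.001, -1.0]]
scene 157 knob tower mm [-1.00e-01 -4.00e+01  2.55e+02] res 0.001 foreaft -0.0 across 0.202
```

Request:
apply_moves([
  [-2,0,0,0,0,0,0],
  [0,0,0,0,0,0,0],
  [10,0,0,0,0,0,0],
  [20,0,0,0,0,0,0],
  [0,0,-20,0,0,0,0],
  [0,0,-25,0,0,0,0],
  [0,0,-25,0,0,0,0],
  [0,-20,0,0,0,0,0],
  [0,-22,0,0,0,0,0],
  [0,-22,0,0,0,0,0],
  [0,-20,0,0,0,0,0],
  [0,0,0,0,0,10,0],
])

```text
time_s: 13.7
position: [0.4655, 0.1118, 0.3069]
tool_rot: [[0.44, 0.898, 0.001], [0.898, -0.44, 0.0], [0.0, 0.001, -1.0]]
ft_force: [-0.2, -0.7, 0.2]
grip_width: -0.0002
gripper_force: 0.0
```

Request:
apply_moves([
  [0,0,0,0,0,10,0],
  [0,0,0,0,0,10,0],
  [0,0,0,0,0,10,0],
  [0,0,0,0,0,10,0],
  [0,0,0,0,0,10,0],
  [0,0,0,0,0,10,0],
  [0,0,0,0,0,10,0],
  [0,0,0,0,0,10,0],
  [0,0,0,0,0,0,0],
])

```text
time_s: 14.82
position: [0.4664, 0.1112, 0.3064]
tool_rot: [[0.962, -0.273, 0.0], [-0.273, -0.962, 0.0], [0.0, -0.0, -1.0]]
ft_force: [-0.6, 0.1, 0.5]
grip_width: -0.0001
gripper_force: 0.0
```

```bash
python3 -c "
from h import *
rep([-65,-42,236]);knob(g=(-1,-42,256))"
```

```text
t 14.825 tcp tower mm [-85.2  22.6 306.4] F tower [-0.6 -0.1  0.5] q [ -0.8  11.9  76.2   0.   91.8 105.1] w -8.272966179919929e-05 Rt [[1.0, 0.004, 0.0], [0.004, -1.0, 0.0], [0.0, -0.0, -1.0]]
tool shift mm [19.9 64.7 70.4]
scene 219 knob tower mm [-2.000e-01 -4.150e+01  2.546e+02] res 0.0011 foreaft -0.001 across 0.21
```

Request:
apply_moves([
  [0,22,0,0,0,0,0],
  [0,22,0,0,0,0,0],
  [10,20,0,0,0,0,0],
  [10,0,0,0,0,0,0],
  [0,0,0,0,0,0,0],
  [0,0,20,0,0,0,0],
  [0,0,20,0,0,0,0],
  [0,0,20,0,0,0,0],
  [0,0,11,0,0,0,0],
  [0,0,0,0,0,0,0],
])

```text
time_s: 16.12
position: [0.4678, 0.0437, 0.235]
tool_rot: [[0.961, -0.275, -0.001], [-0.275, -0.961, 0.0], [-0.001, 0.0, -1.0]]
ft_force: [-0.8, -0.2, 1.1]
grip_width: -0.0002
gripper_force: 0.0
```

Request:
apply_moves([
  [6,0,0,0,0,0,0],
  [6,0,0,0,0,0,0],
  [6,0,0,0,0,0,0],
  [6,0,0,0,0,0,0],
  [6,0,0,0,0,0,0],
  [6,0,0,0,0,0,0],
  [6,0,0,0,0,0,0],
  [6,0,0,0,0,0,0],
  [6,0,0,0,0,0,0],
  [6,0,0,0,0,0,0],
  [6,0,0,0,0,0,0],
  [0,0,0,0,0,0,0],
])

```text
time_s: 17.62
position: [0.5319, 0.0249, 0.2351]
tool_rot: [[0.961, -0.276, 0.001], [-0.276, -0.961, 0.0], [0.0, -0.0, -1.0]]
ft_force: [-0.2, 0.2, 0.5]
grip_width: 0.0002
gripper_force: 0.0
```

```bash
python3 -c "
from h import *
rep();knob(g=(38,-42,252))"
```

```text
t 17.625 tcp tower mm [  1.6 -42.1 235.1] F tower [-0.3  0.1  0.5] q [-10.1  19.9  76.7   0.   83.4  95.9] w 0.00018048050437425445 Rt [[1.0, 0.002, 0.0], [0.002, -1.0, 0.0], [0.0, -0.0, -1.0]]
scene 230 knob tower mm [ 36.9 -40.9 251.3] res 0.0011 foreaft 0.19 across 0.211
```

Request:
apply_moves([
  [5,0,0,0,0,0,0],
  [5,0,0,0,0,0,0],
  [5,0,0,0,0,0,0],
  [2,0,0,0,0,0,0],
  [2,0,0,0,0,0,0],
  [0,0,0,0,0,0,0],
])

```text
time_s: 18.42
position: [0.5498, 0.0197, 0.2354]
tool_rot: [[0.961, -0.276, 0.0], [-0.276, -0.961, -0.0], [0.0, 0.0, -1.0]]
ft_force: [-2.0, 0.3, -2.1]
grip_width: -0.0001
gripper_force: 1.2
```

Request:
apply_moves([
  [1,0,0,0,0,0,0],
  [1,0,0,0,0,0,0],
])

```text
time_s: 18.68
position: [0.5514, 0.0193, 0.2353]
tool_rot: [[0.961, -0.276, -0.0], [-0.276, -0.961, 0.0], [-0.0, 0.0, -1.0]]
ft_force: [-2.5, 1.1, -3.0]
grip_width: 0.0
gripper_force: 1.7
```

```bash
python3 -c "
from h import *
rep();knob(g=(58,-42,248))"
```

```text
t 18.675 tcp tower mm [ 22.  -42.1 235.3] F tower [-2.7  0.4 -3. ] q [-10.3  21.8  73.6   0.   84.6  95.7] w 2.1193397742991763e-05 Rt [[1.0, 0.002, -0.0], [0.002, -1.0, -0.0], [-0.0, 0.0, -1.0]]
scene 234 knob tower mm [ 56.5 -39.9 246.9] res 0.0011 foreaft 0.293 across 0.21
```

Not yet against the stop, so I'll keep creeping forward until the force climbs.

Request:
apply_moves([
  [1,0,0,0,0,0,0],
  [1,0,0,0,0,0,0],
])

```text
time_s: 18.98
position: [0.5535, 0.0187, 0.2353]
tool_rot: [[0.961, -0.276, -0.0], [-0.276, -0.961, 0.0], [-0.0, -0.0, -1.0]]
ft_force: [-4.3, 1.5, -3.0]
grip_width: -0.0001
gripper_force: 1.7
```

```bash
python3 -c "
from h import *
rep();knob(g=(58,-42,248))"
```

```text
t 18.975 tcp tower mm [ 24.1 -42.1 235.3] F tower [-4.5  0.2 -3. ] q [-10.3  22.   73.3   0.   84.7  95.7] w -0.00011851849586126082 Rt [[1.0, 0.002, -0.0], [0.002, -1.0, 0.0], [-0.0, -0.0, -1.0]]
scene 239 knob tower mm [ 58.5 -39.7 246.6] res 0.0012 foreaft 0.304 across 0.209
```

Request:
apply_moves([
  [0.7,0,0,0,0,0,0],
  [0.7,0,0,0,0,0,0],
])

```text
time_s: 19.27
position: [0.5548, 0.0183, 0.2353]
tool_rot: [[0.961, -0.276, -0.0], [-0.276, -0.961, 0.0], [-0.0, -0.0, -1.0]]
ft_force: [-2.6, 0.7, -3.5]
grip_width: -0.0001
gripper_force: 1.8
```

```bash
python3 -c "
from h import *
rep();knob(g=(58,-42,248))"
```

```text
t 19.275 tcp tower mm [ 25.5 -42.1 235.3] F tower [-2.7 -0.1 -3.5] q [-10.3  22.2  73.1   0.   84.7  95.7] w -0.0001468013970821753 Rt [[1.0, 0.002, -0.0], [0.002, -1.0, 0.0], [-0.0, -0.0, -1.0]]
scene 241 knob tower mm [ 59.5 -39.6 246.3] res 0.0015 foreaft 0.309 across 0.21
```

Request:
apply_moves([
  [0.7,0,0,0,0,0,0],
  [0.7,0,0,0,0,0,0],
])

```text
time_s: 19.58
position: [0.5559, 0.018, 0.2351]
tool_rot: [[0.961, -0.276, -0.001], [-0.276, -0.961, 0.0], [-0.001, 0.0, -1.0]]
ft_force: [-4.8, 1.3, -2.7]
grip_width: 0.0003
gripper_force: 2.5
```

```bash
python3 -c "
from h import *
rep();knob(g=(60,-42,248))"
```

```text
t 19.575 tcp tower mm [ 26.6 -42.1 235.1] F tower [-5.  -0.1 -2.7] q [-10.3  22.3  72.9   0.   84.9  95.7] w 0.00025926972712053047 Rt [[1.0, 0.002, -0.001], [0.002, -1.0, -0.0], [-0.001, 0.0, -1.0]]
scene 236 knob tower mm [ 60.9 -39.8 245.8] res 0.0014 foreaft 0.317 across 0.211
```

Request:
apply_moves([
  [0.7,0,0,0,0,0,0],
  [0.7,0,0,0,0,0,0],
])

```text
time_s: 19.88
position: [0.5569, 0.0178, 0.235]
tool_rot: [[0.961, -0.276, -0.002], [-0.276, -0.961, 0.001], [-0.002, 0.0, -1.0]]
ft_force: [-7.3, 2.6, -4.0]
grip_width: -0.0
gripper_force: 3.6
```

```bash
python3 -c "
from h import *
rep();knob(g=(60,-42,248))"
```

```text
t 19.875 tcp tower mm [ 27.6 -42.  235. ] F tower [-7.7  0.5 -4. ] q [-10.3  22.4  72.7   0.   85.   95.6] w -1.624153255894846e-05 Rt [[1.0, 0.002, -0.002], [0.002, -1.0, -0.0], [-0.002, 0.0, -1.0]]
scene 237 knob tower mm [ 61.6 -39.5 245.4] res 0.0013 foreaft 0.321 across 0.21
```

Force is now rising above friction. One more small push to confirm the stop.

Request:
apply_moves([
  [0.7,0,0,0,0,0,0],
  [0.7,0,0,0,0,0,0],
])

```text
time_s: 20.18
position: [0.5577, 0.0176, 0.2348]
tool_rot: [[0.961, -0.276, -0.004], [-0.276, -0.961, 0.001], [-0.004, 0.0, -1.0]]
ft_force: [-9.3, 2.2, -4.1]
grip_width: 0.0002
gripper_force: 4.8
```

```bash
python3 -c "
from h import *
rep();knob(g=(60,-42,248))"
```

```text
t 20.175 tcp tower mm [ 28.5 -42.  234.8] F tower [-9.6 -0.4 -4.1] q [-10.4  22.6  72.5   0.   85.1  95.6] w 0.00017091662614312873 Rt [[1.0, 0.002, -0.004], [0.002, -1.0, -0.0], [-0.004, 0.0, -1.0]]
scene 240 knob tower mm [ 62.5 -39.4 245.3] res 0.0013 foreaft 0.325 across 0.209
```

The force keeps climbing and the motion is now elastic, so the lever is on the stop. Backing away.

Request:
apply_moves([
  [-5,0,0,0,0,0,0],
  [-15,0,0,0,0,0,0],
  [-25,0,0,0,0,0,0],
  [0,0,-20,0,0,0,0],
  [0,0,-25,0,0,0,0],
  [0,0,-25,0,0,0,0],
  [-30,0,0,0,0,0,0],
  [-30,0,0,0,0,0,0],
  [-30,0,0,0,0,0,0],
  [0,0,0,0,0,0,0],
  [0,0,0,0,0,0,0],
])

```text
time_s: 21.6
position: [0.43, 0.0541, 0.3059]
tool_rot: [[0.961, -0.276, 0.003], [-0.276, -0.961, -0.001], [0.003, -0.0, -1.0]]
ft_force: [-0.1, 0.1, 0.2]
grip_width: 0.0001
gripper_force: 0.0
```

```bash
python3 - <<'E'
from h import *
rep();knob(g=(60,-42,248));
cv2.imwrite('pics/s3.png',cv2.resize(np.load('scene.npz')['frame'][80:280,180:420],None,fx=3,fy=3)[:,:,::-1])
E
```

```text
t 21.6 tcp tower mm [-104.3  -42.3  305.9] F tower [-0.1  0.1  0.2] q [-8.6  6.9 82.6 -0.  90.4 97.5] w 5.813117421317909e-05 Rt [[1.0, 0.001, 0.003], [0.001, -1.0, 0.0], [0.003, -0.0, -1.0]]
scene 217 knob tower mm [ 63.1 -39.4 244.7] res 0.0011 foreaft 0.329 across 0.21
```

View pics/s3.png

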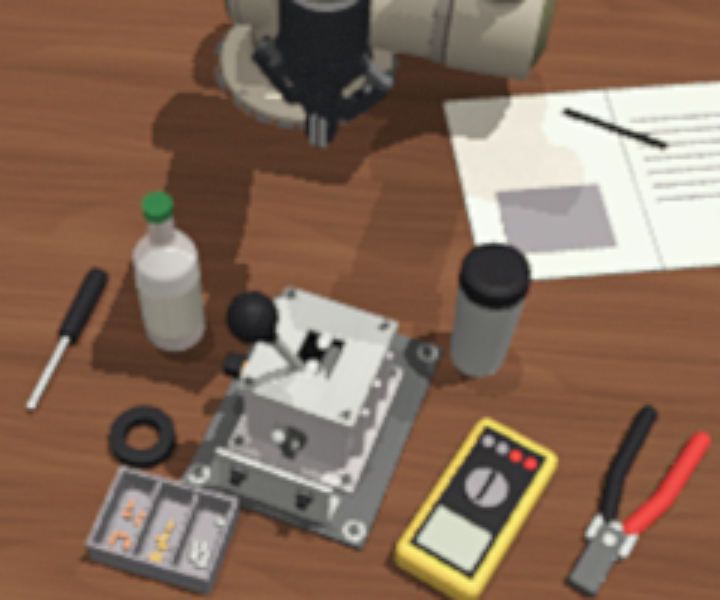

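The crop shows the knob at (253,317), with the lever in the right forward slot, the arm clear at (320,130), and the bystanders where they were. Handing in.

```bash
python3 -c "
from rig import env
print(env.close_job())"
```

```text
the job is handed in; nothing more can be done
None
```

The shifter is in third: I pushed the lever forward out of second, across to the right lane and forward until it stopped against the slot's end. I then backed the arm clear and handed the job in at about 22 s, with nothing else on the bench moved.

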